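# Reverse a row of sample parts onto the empty rack

### The arm

A 6-joint arm with a two-finger parallel gripper is mounted at the origin on the work surface. World frame = base frame: x ahead of the robot, y to its left, z up, the work surface at z = 0. Lengths are in m, angles in rad, forces in N, time in s.
With the tool pointing down it reaches from about 0.275 to 0.875 m from the base axis. Payload 12.5 kg.
Tool frame: the origin (TCP) lies on the centre line of the jaws, within the pads' length; the fingertips stand r.finger_overhang ahead of it and the grasp point (between the pads) lies 3 mm ahead of it (r.finger_overhang is the distance from the TCP to the fingertips, in m); z points along the fingers, y is the line along which they close (so a half turn about z gives the same grasp; the last joint's range is limited). The gripper opens to 85 mm and grips with 20 to 120 N. Pads are 22 mm wide; open, the fingers measure 114 mm over their backs; the gripper's body (76 mm by 85 mm) begins 54 mm behind the grasp point. The pads swing forward as they close: fully open they stand 13 mm farther back than shut.
Start: joints at [1.125, 0.351, 1.652, -0, 1.139, -0.085], TCP at [0.194, 0.515, 0.253] pointing down, gripper open.
Joint ranges: [-2.75, 2.75], [-0.79, 2.1], [0.01, 2.65], [-1.57, 4.71], [0.07, 3.14], [-2.87, 2.87]. Speed limits (rad/s): [2.22, 2.22, 2.79, 3.14, 3.14, 3.14].

### API

Orientations are given as a unit quaternion [x, y, z, w].
In Python, from cell import r, optics gives the robot as it stands. The module is installed in compiled form; this text tells all that it offers. Calls block until the motion is done:
- r.move_to(position, orientation): joint-space move of the TCP to a pose.
- r.move_linear(position, rot=None, vel=0.15): straight line of the TCP; rot=None keeps the orientation; vel is the mean speed in m/s.
- r.set_joints(angles): joint-space move.
- r.set_gripper(opening, squeeze=None): opening from 0.0 (shut) to 1.0 (fully open); squeeze is the grip in N (None keeps the last); returns when the fingers have stopped.
- r.sleep(seconds).
- r.inverse_kinematics(position, orientation): joint angles nearest the present ones, or None.
- optics.get_image(name): name is "scene" or "top" or "wrist"; returns a dict with "pixels" (480x640x3 uint8, red, green, blue), "depth" (480x640 float32, m along the optical axis (not along the pixel's ray), 0 where there is no reading), "fx", "fy", "cx", "cy" (pixels), "D" ([k1, k2, p1, p2, k3] as OpenCV has them; the pictures are not rectified), "camera_from_world" (4x4, takes a point from world to camera coordinates); the wrist camera has in their place "mount" (4x4, takes a point from camera to tool coordinates, whose origin is the TCP and whose axes are the flange's). Camera axes: x right, y down, z forward; pixel columns grow to the right and rows downward; lengths in m; the calibration is good to about 2 mm. A picture is of the moment at which its call begins: read the wrist's pose just before it.
A pose or a line that the arm cannot do raises r.PlanningError and nothing moves.
- r.hand_in(): hands the job in; it is judged then, once.
Readings, each from a call of its own:
- r.current_t(): time.
- r.current_q(): joint angles.
- r.current_qvel(): joint speeds.
- r.current_effort(): joint torques, N m.
- r.current_tool_pos(): TCP position.
- r.current_ee_rot(): TCP orientation.
- r.current_contact_force(): force on the tool from outside, world axes, zero at the start.
- r.current_torque(): the same for the moment, N m.
- r.current_opening(): opening from 0.0 (shut) to 1.0 (fully open).
- r.current_finger_force(): force on a finger pad.
Only numpy, scipy, OpenCV 4.12 (cv2) and the standard library are available. Lean on these libraries where they do the work, as an engineer would, in place of code of your own. Each camera call takes 0.05 s, during which the arm holds its last target. There are 200 camera calls.

### The job

Move the three sample parts from the trays of the full rack to the trays of the empty rack, one part to a tray, in reverse order: the part from the left end goes to the right end, the one from the right end to the left end, and the middle one to the middle. Carry them upright, never letting one topple, and leave each standing upright on the floor of its tray.

Things in the scene. Friction and masses are not known exactly. Their poses are not given: they have to be found in the camera images.
- hex_nut_center (a point): long hexagonal coupling nut of bright steel, upright, with a dark bore on top: 46 mm across flats, 53 mm across corners, 70 mm high, about 0.55 kg. The point is its centre, half-way up; z up, x square to one pair of flats (others every 60 degrees)
- bush_center (a point): round flanged bush of bright steel, upright: foot flange 52 mm across and 10 mm high, above it a plain round body 36 mm across; 62 mm high in all, about 0.35 kg. The point is on its axis, half-way up (31 mm above the foot); z up
- fork_center (a point): fork head (clevis) of bright steel, upright, prongs up: round shank 36 mm across and 30 mm high, above it a 42 mm square block (30 to 74 mm above the foot) with an 18 mm wide slot, open at the top, that runs along its x; 74 mm high in all, about 0.45 kg. The point is its centre, half-way up (37 mm above the foot); z up, x and y square to the block's sides
- home_tray1: fixed grey steel tray in which the hexagonal coupling nut stands at the start, on the dark steel rack: 86 mm square, 14 mm high, walls 4 mm, floor 4 mm thick. It never moves, so it still marks that part's first place after the part is gone. Origin: centre of its underside, 20 mm above the table; x points across the row (away from the robot), y along the row to the robot's left, z up
- home_tray2: fixed grey steel tray in which the flanged bush stands at the start, on the dark steel rack: 86 mm square, 14 mm high, walls 4 mm, floor 4 mm thick. It never moves, so it still marks that part's first place after the part is gone. Origin: centre of its underside, 20 mm above the table; x points across the row (away from the robot), y along the row to the robot's left, z up
- home_tray3: fixed grey steel tray in which the fork head stands at the start, on the dark steel rack: 86 mm square, 14 mm high, walls 4 mm, floor 4 mm thick. It never moves, so it still marks that part's first place after the part is gone. Origin: centre of its underside, 20 mm above the table; x points across the row (away from the robot), y along the row to the robot's left, z up
- goal_tray_right: the right-end tray (as the robot sees it) of the row of three alike, empty, on the plywood rack, which may stand left or right of the steel rack; fixed: 86 mm square outside, 78 mm inside, 14 mm high, floor 4 mm thick; neighbours are 100 mm apart, centre to centre. Origin: centre of its underside, 20 mm above the table; x points across the row (away from the robot), y along the row to the robot's left, z up
- goal_tray_middle: the middle tray (as the robot sees it) of the row of three alike, empty, on the plywood rack, which may stand left or right of the steel rack; fixed: 86 mm square outside, 78 mm inside, 14 mm high, floor 4 mm thick; neighbours are 100 mm apart, centre to centre. Origin: centre of its underside, 20 mm above the table; x points across the row (away from the robot), y along the row to the robot's left, z up
- goal_tray_left: the left-end tray (as the robot sees it) of the row of three alike, empty, on the plywood rack, which may stand left or right of the steel rack; fixed: 86 mm square outside, 78 mm inside, 14 mm high, floor 4 mm thick; neighbours are 100 mm apart, centre to centre. Origin: centre of its underside, 20 mm above the table; x points across the row (away from the robot), y along the row to the robot's left, z up

How it is judged:
By the outcome, as a careful person would: the job done as asked, in the order asked, and still so for the second after the job is handed in, with the robot touching nothing.
It also fails if it takes over 102 s, if anything falls off the work surface, if the arm or the gripper's body presses on something with over 40 N, if the wrist force passes 120 N, or if a joint passes its speed limit or range.

## Working session

There is one attempt and no reset: what is moved stays moved. The work goes in short steps, each a Python script; the robot and the scene stay as the last script left them, time stands still between calls to the robot, and variables do not carry over. Pictures are saved under pics/ and viewed, at most 14 in all, crops included, and the job is handed in when it is done.

```bash
mkdir -p pics; ls
python3 - <<'E'
from cell import r, optics
import cv2,numpy as np
for n in ("top","scene"):
    d=optics.get_image(n); cv2.imwrite(f"pics/{n}0.png",d["pixels"][...,::-1]); np.savez(f"{n}0.npz",**d)
    T=np.array(d["camera_from_world"]); print(n,d["fx"],d["D"],np.linalg.inv(T)[:3].round(3).tolist())
print(r.finger_overhang,r.current_ee_rot(),r.current_t())
E
```

```text
pics
top 512.4208708986494 [0.04601667 0.         0.         0.         0.        ] [[-0.0, -0.995, 0.102, 0.417], [-1.0, -0.0, -0.004, -0.009], [0.004, -0.102, -0.995, 1.138]]
scene 606.7579971945603 [0.01147264 0.         0.         0.         0.        ] [[-0.202, 0.599, -0.775, 1.407], [0.979, 0.106, -0.173, 0.193], [-0.021, -0.794, -0.608, 0.786]]
0.022 [ 1.79427708e-01  9.83771035e-01 -4.78715051e-04 -1.36064563e-04] 0.1
```

View pics/top0.png

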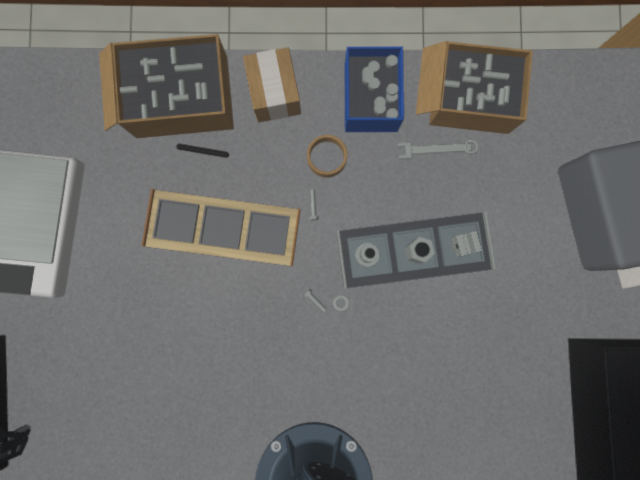

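View pics/scene0.png

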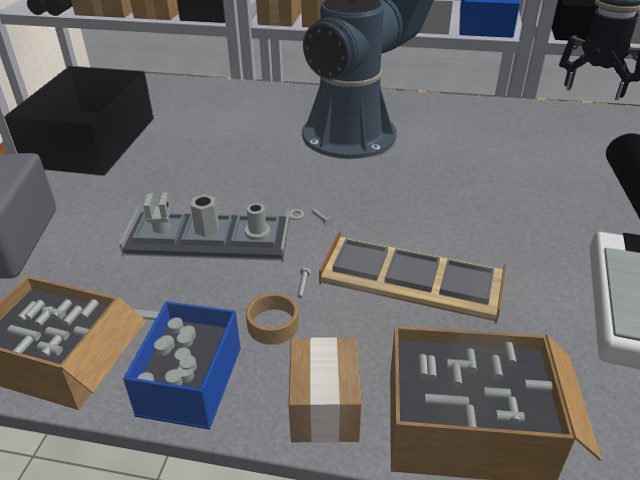

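The top view shows the steel rack with the bush at the left end (368,254), the nut in the middle (422,250) and the fork at the right end (468,244). The empty plywood rack is to its left, with trays at about (176,221), (222,228) and (268,234).

```bash
cat > vis.py <<'E'
import numpy as np, cv2
def cloud(d,T_wc=None):
    """world xyz per pixel (480,640,3); nan where no depth"""
    K=np.array([[d["fx"],0,d["cx"]],[0,d["fy"],d["cy"]],[0,0,1]],float)
    v,u=np.mgrid[:480,:640]
    p=cv2.undistortPoints(np.stack([u,v],-1).reshape(-1,1,2).astype(float),K,np.array(d["D"],float)).reshape(480,640,2)
    z=np.array(d["depth"],float); z[z==0]=np.nan
    P=np.dstack([p*z[...,None],z])
    T=np.linalg.inv(d["camera_from_world"]) if T_wc is None else T_wc
    return P@T[:3,:3].T+T[:3,3]
E
python3 - <<'E'
import numpy as np,cv2
from vis import cloud
for n in("top","scene"):
    d=np.load(n+"0.npz"); P=cloud(d); z=P[...,2]
    print(n,"table z",np.nanmedian(z[(P[...,0]>.3)&(P[...,0]<.4)&(abs(P[...,1])<.2)]))
    roi=(P[...,0]>.35)&(P[...,0]<.68)&(abs(P[...,1])<.42)
    m=(roi&(z>.055)).astype(np.uint8)
    k,l,s,c=cv2.connectedComponentsWithStats(m)
    for i in range(1,k):
        if s[i,4]>20:
            q=P[l==i]; t=q[q[:,2]>q[:,2].max()-.008]
            print("part",c[i].round(0),s[i,4],t.mean(0).round(4),(t[:,:2].min(0)+t[:,:2].max(0))/2)
    m=(roi&(z>.013)).astype(np.uint8); m=cv2.morphologyEx(m,cv2.MORPH_OPEN,np.ones((3,3)))
    k,l,s,c=cv2.connectedComponentsWithStats(m)
    for i in range(1,k):
        if s[i,4]>1000:
            q=P[l==i]; q=q[q[:,2]<.04]
            print("rack",c[i].round(),s[i,4],cv2.minAreaRect(q[:,:2].astype(np.float32)),np.percentile(q[:,2],[5,25,50,75,95]).round(4))
d=np.load("top0.npz")["pixels"][...,::-1]
cv2.imwrite("pics/crop0.png",cv2.resize(d[180:300,135:505],(790,256),interpolation=cv2.INTER_CUBIC))
E
```

```text
top table z -0.0007253448145378982
part [466. 244.] 523 [ 0.497  -0.3144  0.0973] [ 0.49768339 -0.31453081]
part [420. 250.] 515 [ 0.4847 -0.2182  0.0935] [ 0.48457297 -0.21886084]
part [369. 253.] 254 [ 0.4775 -0.1128  0.0856] [ 0.47785019 -0.11250967]
rack [220. 227.] 8667 ((0.5385340452194214, 0.20350633561611176), (0.3279481530189514, 0.1276974380016327), 82.32353210449219) [0.0168 0.0196 0.0221 0.0249 0.0338]
rack [415. 250.] 8656 ((0.48854291439056396, -0.21800373494625092), (0.12609001994132996, 0.32792821526527405), 7.354233264923096) [0.0162 0.0189 0.0214 0.0252 0.0341]
scene table z -0.00037002668204011435
part [157. 209.] 619 [ 0.5011 -0.315   0.0974] [ 0.50014093 -0.31546551]
part [204. 209.] 664 [ 0.4888 -0.2214  0.0938] [ 0.48725616 -0.22271822]
part [256. 215.] 367 [ 0.4826 -0.1158  0.0853] [ 0.48078427 -0.1167116 ]
rack [205. 230.] 7473 ((0.49183812737464905, -0.2207256704568863), (0.13137619197368622, 0.3276037275791168), 7.404840469360352) [0.0172 0.0201 0.0236 0.03   0.0349]
rack [415. 276.] 8417 ((0.5411745309829712, 0.19849547743797302), (0.3260546922683716, 0.1333160549402237), 82.2712173461914) [0.0173 0.0202 0.0231 0.026  0.034 ]
```

View pics/crop0.png

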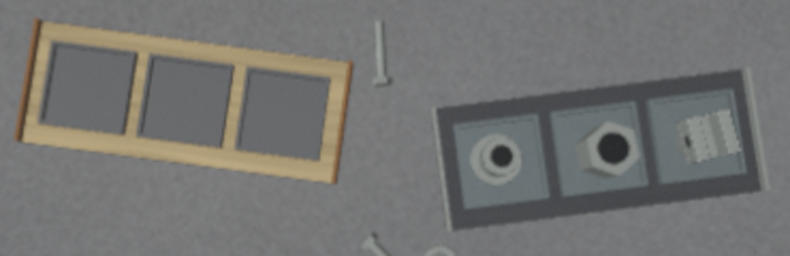

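The crop confirms the layout. The fork's slot direction and the nut's flats need a closer look, so I'll use the wrist camera over both racks.

```bash
cat >> vis.py <<'E'
from scipy.spatial.transform import Rotation as R
def down(deg):
    """tool pointing down, tool y along world direction deg"""
    a=np.radians(deg+90)/2; return [float(np.cos(a)),float(np.sin(a)),0.,0.]
def wrist(r,optics,name):
    T=np.eye(4); T[:3,:3]=R.from_quat(r.current_ee_rot()).as_matrix(); T[:3,3]=r.current_tool_pos()
    d=optics.get_image("wrist"); T=T@np.array(d["mount"])
    d["camera_from_world"]=np.linalg.inv(T); np.savez(name+".npz",**d)
    cv2.imwrite(f"pics/{name}.png",d["pixels"][...,::-1]); return d
E
python3 - <<'E'
from cell import r, optics
from vis import *
print(np.array(optics.get_image("wrist")["mount"]).round(3).tolist())
for n,p,a in(("goal",[.52,.2,.36],82),("home",[.47,-.217,.36],97)):
    best=min((j for j in (r.inverse_kinematics(p,down(b)) for b in(a,a+180)) if j is not None),key=lambda j:abs(j[5]))
    r.set_joints(best); wrist(r,optics,n+"1"); print(best,r.current_t())
E
```

```text
[[-0.0, -0.96, -0.279, 0.071], [1.0, -0.0, -0.0, -0.001], [0.0, -0.279, 0.96, -0.121], [0.0, 0.0, 0.0, 1.0]]
[ 2.83613993e-01  2.77478548e-01  1.48760810e+00 -4.44089210e-16
  1.37650601e+00 -1.14755599e+00] 1.9
[-5.22488353e-01  1.99616997e-01  1.58679281e+00 -4.44089210e-16
  1.35518285e+00  9.26134926e-01] 3.75
```

View pics/goal1.png

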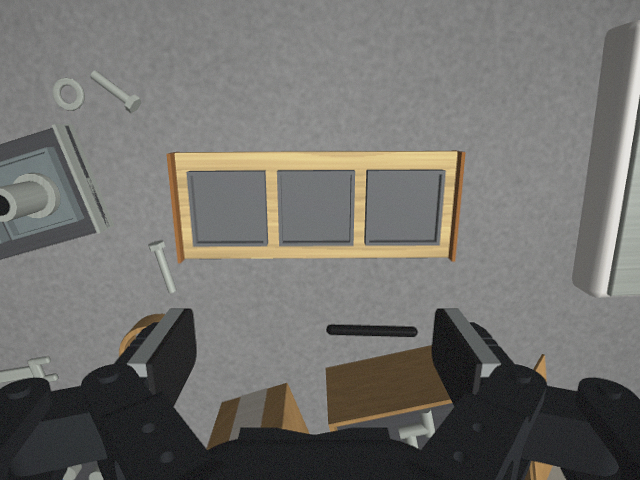

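View pics/home1.png

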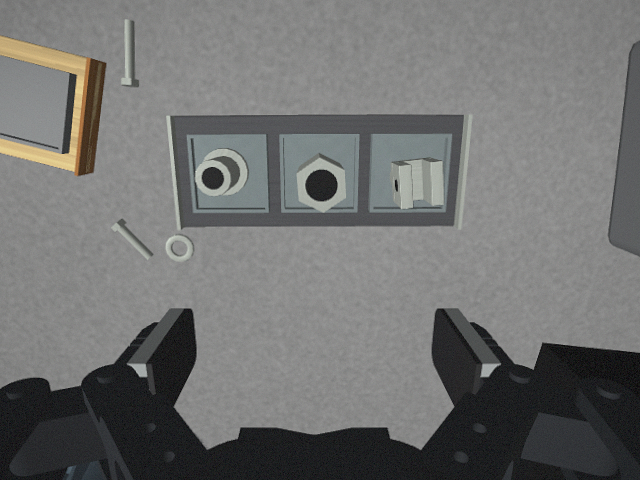

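The goal picture is turned half round: robot-left is image right, and the trays are at (230,208), (316,208) and (405,206). In the home picture the nut's flats and the fork's slot sides face along the row. I'll compute poses from the wrist clouds.

Run:
```python
from vis import *
d=np.load("home1.npz"); P=cloud(d); z=P[...,2]
roi=(P[...,0]>.4)&(P[...,0]<.6)&(P[...,1]>-.4)&(P[...,1]<-.05); roi[290:]=False
print("table",np.nanmedian(z[400-170:280,260:380]))
k,l,s,c=cv2.connectedComponentsWithStats((roi&(z>.05)).astype(np.uint8))
for i in range(1,k):
    if s[i,4]<60: continue
    q=P[l==i]; t=q[q[:,2]>np.percentile(q[:,2],98)-.006]; h=t[:,:2]
    rc=cv2.minAreaRect((h*1000).astype(np.float32))
    print(c[i].round(),"top z",np.median(t[:,2]).round(4),"mean",h.mean(0).round(4),"rect mm",np.round(rc[0],1),np.round(rc[1],1),round(rc[2],1))
    hull=cv2.convexHull((h*1000).astype(np.float32))[:,0]; 
    e=np.roll(hull,-1,0)-hull; L=np.hypot(*e.T); ang=np.degrees(np.arctan2(e[:,1],e[:,0]))
    w=lambda n:round(np.degrees(np.angle((L**2*np.exp(1j*n*np.radians(ang))).sum()))/n,1)
    print("   edge dir mod90",w(4),"mod60",w(6))
def holes(n,maskf,zp):
    d=np.load(n+"1.npz"); P=cloud(d); hsv=cv2.cvtColor(d["pixels"],cv2.COLOR_RGB2HSV)
    m=maskf(d,P,hsv); m=cv2.morphologyEx(m.astype(np.uint8)*255,cv2.MORPH_CLOSE,np.ones((3,3)))
    cs,h=cv2.findContours(m,cv2.RETR_CCOMP,cv2.CHAIN_APPROX_NONE)
    K=np.array([[d["fx"],0,d["cx"]],[0,d["fy"],d["cy"]],[0,0,1]],float); T=np.linalg.inv(d["camera_from_world"])
    for c,hh in zip(cs,h[0]):
        if cv2.contourArea(c)<3000 : continue
        p=cv2.undistortPoints(c.astype(float),K,d["D"])[:,0]; ray=np.c_[p,np.ones(len(p))]@T[:3,:3].T
        X=T[:3,3]+ray*((zp-T[2,3])/ray[:,2])[:,None]
        rc=cv2.minAreaRect((X[:,:2]*1000).astype(np.float32)); print(n,"hole" if hh[3]>=0 else "outer",np.round(rc[0],1),np.round(rc[1],1),round(rc[2],1))
holes("goal",lambda d,P,h:(h[...,1]>60)&(h[...,0]<35)&(np.arange(480)[:,None]<290)&(np.arange(640)[None]>150)&(P[...,2]>.008),.034)
```

```text
table 0.00044599948623363916
[321. 183.] top z 0.0946 mean [ 0.4862 -0.2221] rect mm [ 485.8 -222.3] [46.3 52.2] 41.2
   edge dir mod90 11.6 mod60 11.2
[216. 176.] top z 0.0865 mean [ 0.4792 -0.1169] rect mm [ 478.8 -116.3] [34.9 34.9] 32.7
   edge dir mod90 -10.0 mod60 26.1
[417. 182.] top z 0.0981 mean [ 0.4988 -0.3165] rect mm [ 498.6 -316.9] [42.4 42.5] 13.6
   edge dir mod90 13.9 mod60 17.3
goal outer [538.5 199.9] [326.  127.7] 82.5
goal hole [552.3 298. ] [89.9 88.4] 82.2
goal hole [538.6 199.8] [88.4 88.2] 82.0
goal hole [525.6 101.4] [89.6 89.5] 82.3
```

```bash
cat > pp.py <<'E'
from cell import r, optics
from vis import *
def go(p,a):
    js=[j for j in (r.inverse_kinematics(p,down(b)) for b in(a,a+180)) if j is not None]
    r.set_joints(min(js,key=lambda j:abs(j[5])))
def f(tag): print(tag,"t",round(r.current_t(),2),"open",round(r.current_opening(),3),"F",np.round(r.current_contact_force(),1),"pad",np.round(r.current_finger_force(),1),"tcp",np.round(r.current_tool_pos(),4))
def pick(x,y,z,a):
    r.set_gripper(1.0); go([x,y,.2],a); r.move_linear([x,y,z],vel=.12); f("down")
    r.set_gripper(0.0,squeeze=60); f("grip")
    r.move_linear([x,y,.2],vel=.12); f("lift")
def place(x,y,z,a):
    go([x,y,.2],a); f("over"); r.move_linear([x,y,z+.03],vel=.12); r.move_linear([x,y,z+.001],vel=.03); f("set")
    r.set_gripper(1.0); r.sleep(.2); f("free"); r.move_linear([x,y,.2],vel=.12)
E
python3 - <<'E'
from pp import *
pick(.479,-.1165,.067,97)
wrist(r,optics,"held1")
E
```

```text
down t 6.01 open 0.998 F [ 0.5  0.1 -0.5] pad 0.0 tcp [ 0.4794 -0.1166  0.0676]
grip t 6.53 open 0.409 F [-1.2  0.7  4.9] pad 59.4 tcp [ 0.4791 -0.1166  0.0674]
lift t 7.78 open 0.406 F [-0.5 -0.5 -4.1] pad 60.0 tcp [ 0.4786 -0.1164  0.1993]
```

View pics/held1.png

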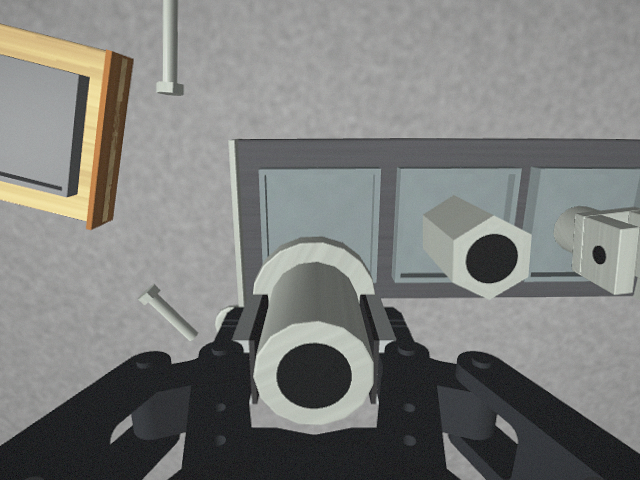

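The bush is held centred and upright between the pads at about (315,340), so I'll place it in the right-end tray.

Run:
```python
from pp import *
place(.5256,.1014,.0674,82)
pick(.4858,-.2223,.075,101.2)
wrist(r,optics,"held2")
place(.5386,.1998,.0752,82)
wrist(r,optics,"after2")
```

```text
over t 9.93 open 0.408 F [ 0.3 -0.2 -2.7] pad 60.0 tcp [0.5256 0.1012 0.1999]
set t 12.05 open 0.408 F [-0.8  0.1 -2.7] pad 60.0 tcp [0.5257 0.1014 0.0686]
free t 12.8 open 0.998 F [-0.  -0.1 -0.5] pad 0.0 tcp [0.5256 0.1014 0.0684]
down t 17.35 open 1.002 F [0.4 0.3 0.5] pad 0.0 tcp [ 0.4862 -0.2225  0.0756]
grip t 17.8 open 0.532 F [-0.6  1.1  6.1] pad 62.7 tcp [ 0.4861 -0.2224  0.0755]
lift t 18.99 open 0.53 F [ 0.2  0.2 -5.4] pad 61.9 tcp [ 0.4854 -0.2221  0.1992]
over t 20.8 open 0.527 F [-0.1 -0.2 -6.2] pad 61.9 tcp [0.5387 0.1992 0.1999]
set t 22.86 open 0.533 F [ 0.3  0.9 -5.8] pad 61.9 tcp [0.5387 0.1998 0.0764]
free t 23.54 open 1.0 F [ 0.4  0.7 -0.3] pad 0.0 tcp [0.5386 0.1998 0.0762]
```

View pics/after2.png

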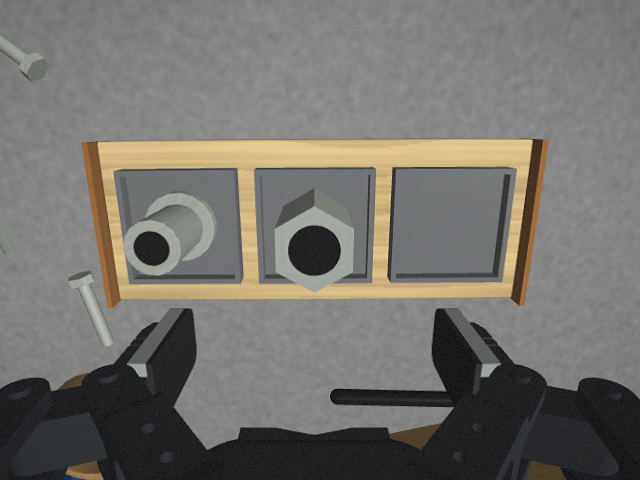

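The bush (foot at 180,230) and the nut (315,245) stand upright in the right and middle trays. The left-end tray at (453,225) is free for the fork.

Run:
```python
from pp import *
pick(.4986,-.3168,.077,103.6)
place(.5523,.298,.0772,82)
go([.52,.2,.36],82); d=wrist(r,optics,"final"); P=cloud(d)
q=P[:290].reshape(-1,3); q=q[(q[:,2]>.055)&(abs(q[:,0]-.54)<.06)]
for y in(.1,.2,.3):
    s=q[abs(q[:,1]-y)<.045]; t=s[s[:,2]>np.percentile(s[:,2],98)-.006]; print(np.median(t,0).round(4))
f("end")
```

```text
down t 28.04 open 0.995 F [-0.2  0.6  0.5] pad 0.0 tcp [ 0.499  -0.3171  0.0777]
grip t 28.52 open 0.484 F [-0.6  0.6  5.8] pad 61.5 tcp [ 0.4988 -0.3169  0.0774]
lift t 29.69 open 0.485 F [-0.3 -0.7 -4.3] pad 61.1 tcp [ 0.4982 -0.3165  0.1991]
over t 31.9 open 0.487 F [ 1.5 -0.1 -4.1] pad 61.0 tcp [0.5526 0.2973 0.2   ]
set t 33.94 open 0.481 F [-0.4  0.4 -3.6] pad 61.0 tcp [0.5524 0.2981 0.0784]
free t 34.65 open 0.998 F [-0.2  0.  -0.9] pad 0.0 tcp [0.5523 0.298  0.0782]
[0.5243 0.1013 0.0866]
[0.537  0.1995 0.0946]
[0.5506 0.304  0.0983]
end t 36.65 open 0.998 F [-0.1 -0.8 -0.6] pad 0.0 tcp [0.5198 0.2005 0.3579]
```

View pics/final.png

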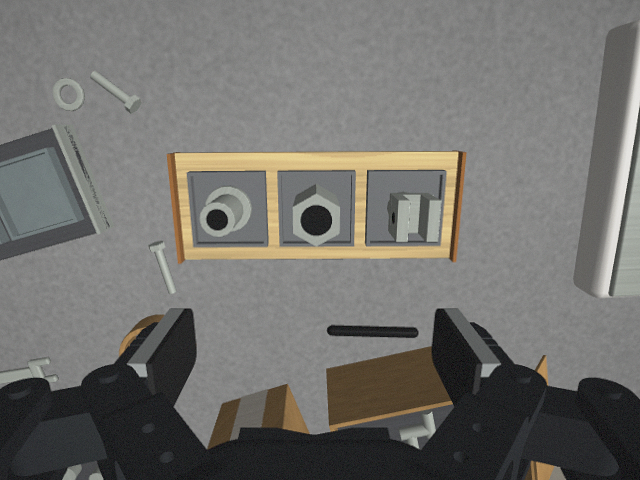

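The final picture shows all three parts upright in their trays: the bush at the right end (228,210), the nut in the middle (316,215) and the fork at the left end (413,215). Their top heights match parts standing on the tray floors.

```bash
python3 -c "from cell import r; print(r.hand_in())"
```

```text
the job is handed in; nothing more can be done
None
```

The bush (right end), the nut (middle) and the fork (left end) now stand upright in the plywood rack in reverse order, and the job was handed in at about 37 s.

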